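# Shut the sample warmer's drawer and hold its lid half open

## Task

The sample dishes are loaded in the drawer of the steel sample warmer: push the drawer fully home, then lift the warmer's lid by its handle bar and hold it half open, at 45 degrees from shut, so that a colleague can look into the well. The lid falls shut if it is let go, so finish while still holding it by the bar at that angle; leave the bottle, the beaker and the white dish standing where they are.

Things in the scene. Friction and masses are not known exactly. Their poses are not given: they have to be found in the camera images.
- warmer: Steel benchtop sample warmer, fixed to the table, case 200 (x) by 240 (y) by 120 mm high, on its own 12 mm feet (included). Origin: centre of its underside, on the table. Its own x runs from the front (black control panel, towards the robot, -x) to the rear; its own z is up. The drawer comes out of its right side (its own -y); the lid covers its top and is hinged along the rear top edge (+x). The warmer stands at differing places and is turned up to 0.3 rad either way.
- drawer_handle (a point): Centre of the drawer's handle: a dark steel round bar about 10 mm thick and 110 mm long, level, along the warmer's x, 35 mm out from the drawer's flat front, 60 mm above the table. The drawer front is 190 mm wide and 60 mm high (22 to 82 mm above the table). With the drawer shut the handle is 165 mm from the warmer's centre line towards its -y, and the case side (at 120 mm) rises above it to 120 mm, the lid to 132 mm.
- drawer (a joint): How far the drawer is out, m: 0 = fully home (a firm stop), up to 0.12, along the warmer's own -y. It slides with about 1.5 N of friction and stays where it is left; it can be pushed by its handle or its front.
- lid: The lid. Origin: middle of the lid's hinge line: 100 mm behind (+x of) the warmer's centre, 120 mm above the table; the hinge line runs along the warmer's y. The lid is a flat steel plate 200 by 240 by 12 mm, with a 4 mm raised panel on its top.
- lid_angle (a joint): Lid angle, rad: 0 = shut and level, growing as the front edge rises and swings back; stop at 1.4. Weighs about 0.55 kg with the bar, swings freely and falls shut from any angle; 3 to 5 N up at the bar lifts it.
- lid_bar (a point): Handle bar of the lid: a black round bar 14 mm thick and 130 mm long, along the warmer's y, on two thin posts 110 mm apart. This point: the bar's centre. With the lid shut it is 165 mm in front (-x) of the hinge line and 57 mm above it (45 mm above the lid's top face at that place), 177 mm above the table. It moves with the lid on the arc about the hinge; being round, it can turn between the fingers.
- bottle: Bystander: clear plastic bottle with a cap, 64 mm across, 170 mm high. Origin: centre of its underside.
- beaker: Bystander: glass beaker, 72 mm across, 90 mm high. Origin: centre of its underside.
- dish: Bystander: white plastic weighing dish, 90 by 70 mm, 25 mm high. Origin: centre of its underside.

How it is judged (in metres and radians):
On the way:
1. the drawer is pushed fully home while the lid is still shut (value of joint drawer below 0.004 m and value of joint lid_angle below 0.1 rad), for 0.2 s.
At the end, for the whole second after the job is handed in: The drawer is home (within 5 mm), the lid stands still at 45 degrees (within 7 degrees), held by the fingers on its handle bar (more than 1 N), and bottle, beaker and dish are within 25 mm of where they stood (value of joint drawer below 0.005 m and value of joint lid_angle between 0.663 and 0.908 rad and velocity of joint lid_angle between -0.1 and 0.1 rad/s and contact force between the fingers and lid_handle_bar above 1 N and distance of each of bottle, beaker, dish from where it was at the start of the episode below 0.025 m); the arm keeps its last pose, push and grip.
It fails at once if the bottle is pushed or tipped (moved more than 25 mm) (distance of bottle from where it was at the start of the episode above 0.025 m).
It fails at once if the beaker is pushed or tipped (moved more than 25 mm) (distance of beaker from where it was at the start of the episode above 0.025 m).
It fails at once if the dish is pushed or tipped (moved more than 25 mm) (distance of dish from where it was at the start of the episode above 0.025 m).
It also fails if it takes over 58 s, if anything falls off the work surface, if the arm or the gripper's body presses on something with over 40 N, if the wrist force passes 120 N, or if a joint passes its speed limit or range.

## Robot

A 6-joint arm with a two-finger parallel gripper is mounted at the origin on the work surface. World frame = base frame: x ahead of the robot, y to its left, z up, the work surface at z = 0. Lengths are in m, angles in degrees, forces in N, time in s.
With the tool pointing down it reaches from about 0.325 to 0.85 m from the base axis. Payload 15.5 kg.
Tool frame: the origin (TCP) lies at the very end of the fingers, on their centre line; the grasp point (between the pads) lies arm.grip_depth behind it (arm.grip_depth is the distance from the TCP to the grasp point, in m); z points along the fingers, y is the direction in which the jaws open and shut (so a half turn about z gives the same grasp; the last joint's range is limited). The gripper opens to 91 mm and grips with 3 to 60 N. Pads are 32 mm wide; open, the fingers measure 118 mm over their backs; the gripper's body (76 mm by 178 mm) begins 60 mm behind the grasp point.
Start: joints at [-80.529, 28.281, 77.091, -0, 74.628, -5.472], TCP at [0.161, -0.604, 0.214] pointing down, gripper open.
Joint ranges: [-166.48, 166.48], [-47.26, 123.95], [12.59, 153.08], [-70.14, 250.14], [6.76, 159.57], [-176.63, 176.63]. Speed limits (degrees/s): [108.29, 108.29, 147.25, 172.46, 172.46, 172.46].

## Interface

Orientations are given as a 3x3 rotation matrix whose columns are the frame's x, y, z axes.
In Python, from rig import arm gives the robot as it stands. Calls block until the motion is done:
- arm.move_to(position, orientation): joint-space move of the TCP to a pose.
- arm.move_l(position, orientation=None, feed=0.15): straight line of the TCP; orientation=None keeps the orientation; feed is the mean speed in m/s.
- arm.move_joints(angles): joint-space move.
- arm.grip(opening): finger opening in m; the grip force is fixed at half the most; returns when the fingers have stopped.
- arm.sleep(seconds).
- arm.solve_ik(position, orientation): joint angles nearest the present ones, or None.
- arm.snapshot(name): name is "scene" or "side" or "wrist"; returns the picture (400x640x3 uint8, red, green, blue); there is no depth.
- arm.get_calibration(name): a dict with "intrinsics" (3x3 intrinsics, pixels), "cam_to_world" (4x4, takes a point from camera to world coordinates). Camera axes: x right, y down, z forward; pixel columns grow to the right and rows downward; lengths in m; the calibration is good to about 2 mm. A picture is of the moment at which its call begins: read the wrist's pose just before it. get_calibration takes no time and is no camera call; for the wrist camera it gives the pose at the moment of the call.
A pose or a line that the arm cannot do raises arm.Unreachable and nothing moves.
- arm.sign_off(): hands the job in, once; it reports no verdict.
Readings, each from a call of its own:
- arm.current_t(): time.
- arm.current_joint_positions(): joint angles.
- arm.current_dq(): joint speeds.
- arm.current_tau(): joint torques, N m.
- arm.current_ee_pos(): TCP position.
- arm.current_tool_rot(): TCP orientation.
- arm.current_force(): force on the tool from outside, world axes, zero at the start.
- arm.current_torque(): the same for the moment, N m.
- arm.current_width(): finger opening in m.
Only numpy, scipy, OpenCV 4.12 (cv2) and the standard library are available. Lean on these libraries where they do the work, as an engineer would, in place of code of your own. Each camera call takes 0.05 s, during which the arm holds its last target. There are 200 camera calls.

## Working session

There is one attempt and no reset: what is moved stays moved. The work goes in short steps, each a Python script; the robot and the scene stay as the last script left them, time stands still between calls to the robot, and variables do not carry over. Pictures are saved under pics/ and viewed, on a budget of 10 in all, crops included, one or two more only if the job needs it, and the job is handed in when it is done.

```bash
mkdir -p pics; ls
python3 - <<'E'
from rig import arm
import cv2,numpy as np
for n in("scene","side"):
    cv2.imwrite(f"pics/{n}0.png",arm.snapshot(n)[:,:,::-1])
    c=arm.get_calibration(n);print(n,np.round(c["intrinsics"],1).tolist(),np.round(c["cam_to_world"],3).tolist())
print(arm.grip_depth,arm.current_t(),arm.current_tool_rot())
E
```

```text
pics
scene [[437.8, 0.0, 314.0], [0.0, 437.8, 202.2], [0.0, 0.0, 1.0]] [[-0.818, 0.436, -0.376, 1.018], [0.575, 0.639, -0.511, 0.548], [0.018, -0.634, -0.773, 1.021], [0.0, 0.0, 0.0, 1.0]]
side [[470.7, 0.0, 317.7], [0.0, 470.7, 196.1], [0.0, 0.0, 1.0]] [[-0.946, -0.222, 0.237, 0.269], [-0.325, 0.614, -0.72, 0.957], [0.014, -0.758, -0.653, 1.005], [0.0, 0.0, 0.0, 1.0]]
0.0188 0.1 [[ 9.66179381e-01  2.57870837e-01 -1.87704938e-04]
 [ 2.57870887e-01 -9.66178780e-01  1.08155191e-03]
 [ 9.75441695e-05 -1.09337680e-03 -9.99999398e-01]]
```

View pics/scene0.png

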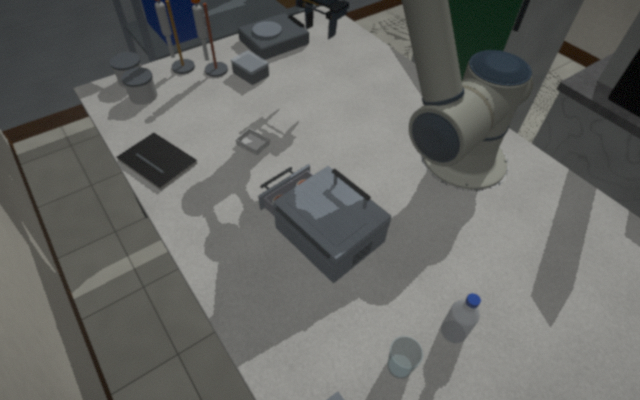

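View pics/side0.png

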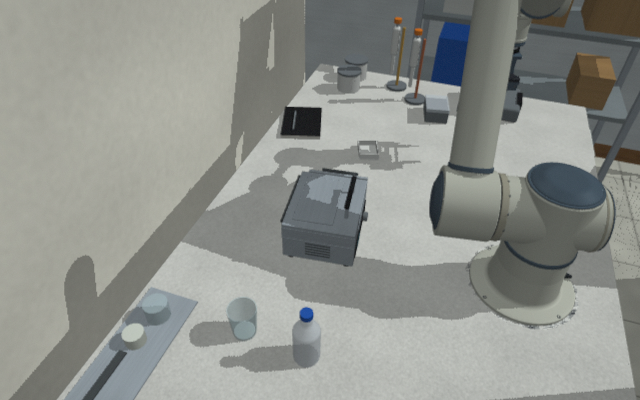

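The scene view shows the warmer at about (330,220), with the drawer partly out (handle about 262..291, 170..187), the lid bar at (334,172)-(369,203), and the white dish near (253,140). The beaker and bottle are at (404,357) and (460,320). I'll enlarge both views to pick points accurately.

Run:
```python
import cv2
a=cv2.imread("pics/scene0.png")[110:290,220:410];b=cv2.imread("pics/side0.png")[130:280,270:430]
cv2.imwrite("pics/s4.png",cv2.resize(a,None,fx=3.3,fy=3.3,interpolation=cv2.INTER_CUBIC)) if 0 else None
cv2.imwrite("pics/s4.png",cv2.resize(a,None,fx=3,fy=3,interpolation=cv2.INTER_CUBIC))
cv2.imwrite("pics/d4.png",cv2.resize(b,None,fx=4,fy=4,interpolation=cv2.INTER_CUBIC))
```

```text
(no output)
```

View pics/s4.png

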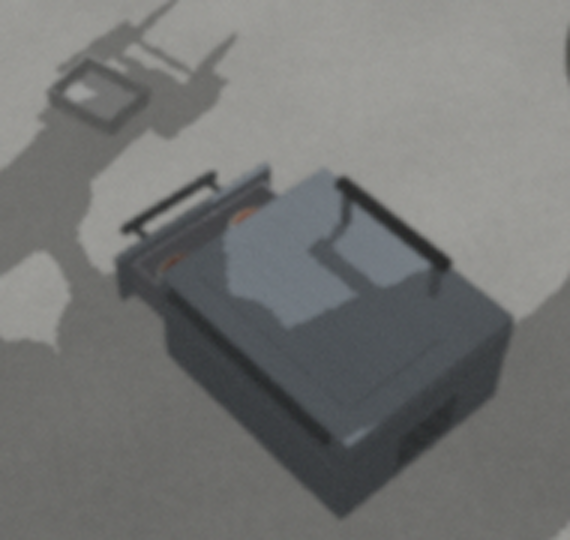

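View pics/d4.png

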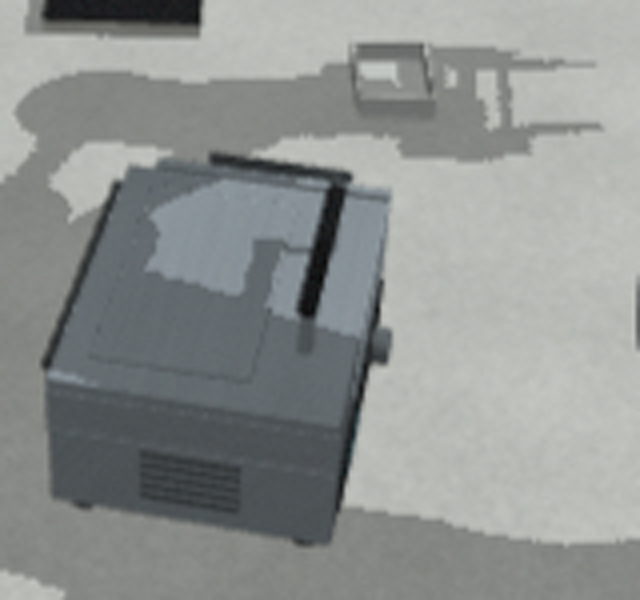

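The crops show the bar ends at scene crop (340,183)/(445,266) and side crop (336,186)/(308,315). The drawer handle ends are at (125,231)/(213,177) in the scene crop, and the dish rim spans (50..150, 58..132).

```bash
cat > h.py <<'E'
import numpy as np
def ray(cal,uv):
    T=cal["cam_to_world"];d=T[:3,:3]@np.linalg.inv(cal["intrinsics"])@[*uv,1]
    return T[:3,3],d/np.linalg.norm(d)
def onz(cal,uv,z):
    o,d=ray(cal,uv);return o+d*(z-o[2])/d[2]
def tri(rs):
    A=sum(np.eye(3)-np.outer(d,d) for o,d in rs);b=sum((np.eye(3)-np.outer(d,d))@o for o,d in rs)
    return np.linalg.solve(A,b)
E
python3 - <<'E'
from rig import arm
from h import *
np.set_printoptions(precision=4,suppress=True)
S,D=arm.get_calibration("scene"),arm.get_calibration("side")
s=lambda x,y:((x+.5)/3-.5+220,(y+.5)/3-.5+110)
d=lambda x,y:((x+.5)/4-.5+270,(y+.5)/4-.5+130)
def rep(n,ps,pd,z):
    p=[onz(S,s(*q),z) for q in ps];r=[onz(D,d(*q),z) for q in pd]
    for l,v in(("scene",p),("side",r)):
        if len(v)==2:
            e=v[1]-v[0];print(n,l,v[0],v[1],"mid",(v[0]+v[1])/2,"len",np.linalg.norm(e),"ang",np.degrees(np.arctan2(e[1],e[0])))
        else:print(n,l,np.array(v))
rep("bar",[(343,183),(445,265)],[(335,188),(309,313)],.177)
rep("hnd",[(126,231),(212,177)],[(212,158),(349,179)],.060)
rep("lidcorn FR FL RL",[(325,169),(513,320),(345,447)],[(390,190),(346,430),(46,372)],.132)
rep("dish",[(88,58),(150,97),(112,132),(50,92)],[(352,43),(427,44),(433,105),(358,100)],.025)
print(tri([ray(S,s(394,224)),ray(D,d(322,250))]))
E
```

```text
bar scene [ 0.5011 -0.0676  0.177 ] [0.4869 0.0565 0.177 ] mid [ 0.494  -0.0056  0.177 ] len 0.12487890304726064 ang 96.54816651583175
bar side [ 0.502  -0.0702  0.177 ] [0.4824 0.0629 0.177 ] mid [ 0.4922 -0.0036  0.177 ] len 0.1346120457420741 ang 98.3980911154084
hnd scene [ 0.6427 -0.2202  0.06  ] [ 0.534 -0.234  0.06 ] mid [ 0.5883 -0.2271  0.06  ] len 0.10956571806546737 ang -172.8018626976148
hnd side [ 0.6412 -0.2191  0.06  ] [ 0.5275 -0.2307  0.06  ] mid [ 0.5844 -0.2249  0.06  ] len 0.11433377808087998 ang -174.19415622195166
lidcorn FR FL RL scene [[ 0.4768 -0.1245  0.132 ]
 [ 0.4496  0.1106  0.132 ]
 [ 0.6446  0.1309  0.132 ]]
lidcorn FR FL RL side [[ 0.4754 -0.1378  0.132 ]
 [ 0.4399  0.1145  0.132 ]
 [ 0.6425  0.1301  0.132 ]]
dish scene [[ 0.5307 -0.4968  0.025 ]
 [ 0.5063 -0.4027  0.025 ]
 [ 0.5687 -0.3787  0.025 ]
 [ 0.5934 -0.4712  0.025 ]]
dish side [[ 0.5886 -0.473   0.025 ]
 [ 0.5228 -0.4954  0.025 ]
 [ 0.4951 -0.4032  0.025 ]
 [ 0.5598 -0.3876  0.025 ]]
[ 0.4926 -0.0052  0.1744]
```

Both views agree: yaw is about 6.8°, the bar centre is (0.493,-0.005), and the drawer is about 66 mm out. Next I'll push the drawer in by its handle.

```bash
cat >> h.py <<'E'
yaw=np.radians(6.8);ex=np.array([np.cos(yaw),np.sin(yaw),0]);ey=np.array([-ex[1],ex[0],0])
C=np.array([.493,-.0045,0])+.065*ex
W=lambda u,v,z:C+u*ex+v*ey+[0,0,z]
def down(s):  # tool down, jaws along warmer x
    y=s*ex;z=np.array([0,0,-1.]);return np.column_stack([np.cross(y,z),y,z])
E
python3 - <<'E'
from rig import arm
from h import *
np.set_printoptions(precision=3,suppress=True)
q0=arm.current_joint_positions()
for s in(1,-1):print(s,arm.solve_ik(W(0,-.30,.2),down(s)),arm.solve_ik(W(-.065,0,.2),down(s)),arm.solve_ik(W(.024,0,.26),down(s)))
def ok(s):
    q=[arm.solve_ik(W(0,-.30,.2),down(s)),arm.solve_ik(W(-.065,0,.2),down(s))]
    return 1e9 if any(x is None for x in q) else max(abs(x[5]) for x in q)
s=min((1,-1),key=ok);print("s",s)
arm.move_to(W(0,-.30,.2),down(s));arm.grip(0.0)
arm.move_l(W(0,-.30,.042),feed=.1)
f0=np.array(arm.current_force());print(f0)
arm.move_l(W(0,-.205,.042),feed=.06)
print("pre",arm.current_force()-f0)
v=-.205
while v<-.172:
    v+=.002;arm.move_l(W(0,v,.042),feed=.03)
    f=(arm.current_force()-f0)@ey;print(round(v,3),round(f,2))
    if f<-12:break
arm.sleep(.3);print(arm.current_force()-f0,(arm.current_ee_pos()-C)@ey,arm.current_t())
import cv2;cv2.imwrite("pics/s1.png",cv2.resize(arm.snapshot("scene")[110:290,220:410,::-1],None,fx=3,fy=3,interpolation=cv2.INTER_CUBIC))
E
```

```text
1 [-31.586  32.038  72.371  -0.     75.591 -38.386] [ -7.466  18.656  96.357  -0.     64.986 -14.266] [ -5.289  22.374  79.719  -0.     77.908 -12.089]
-1 [-31.586  32.038  72.371  -0.     75.591 141.614] [ -7.466  18.656  96.357  -0.     64.986 165.734] [ -5.289  22.374  79.719  -0.     77.908 167.911]
s 1
[ 0.093 -0.157  0.524]
pre [ 0.59  -0.022 -0.455]
-0.203 0.25
-0.201 -0.45
-0.199 0.01
-0.197 0.63
-0.195 0.1
-0.193 -0.11
-0.191 0.34
-0.189 0.25
-0.187 -7.58
-0.185 -21.71
[ -2.649 -21.128  -5.081] -0.18751492040001036 9.6583
```

View pics/s1.png

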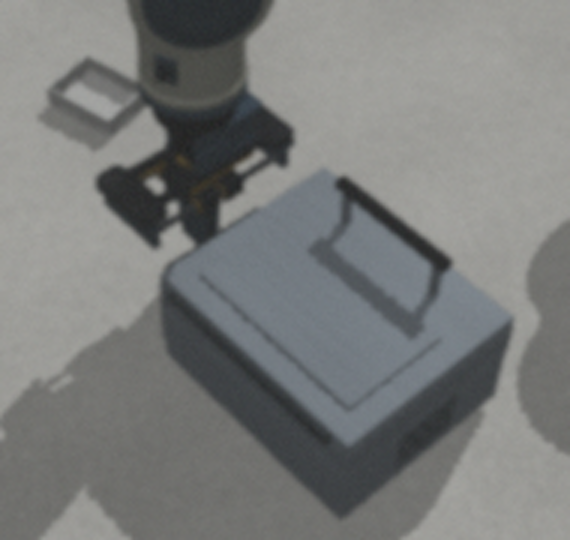

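The drawer has gone in: a firm stop came at v=-0.1875 (about -0.186 expected), and the picture shows it flush with the lid shut at the same place. Next is the lid.

Run:
```python
from rig import arm
from h import *
import cv2
np.set_printoptions(precision=3,suppress=True)
g=arm.grip_depth
arm.move_l(W(0,-.215,.042),feed=.08)
arm.move_l(W(0,-.215,.30),feed=.2)
arm.move_to(W(-.065,0,.30),down(1));arm.grip(.07)
arm.move_l(W(-.065,0,.177-g),feed=.1)
f0=np.array(arm.current_force());print("f0",f0)
cv2.imwrite("pics/side2.png",cv2.resize(arm.snapshot("side")[130:280,270:430,::-1],None,fx=4,fy=4,interpolation=cv2.INTER_CUBIC))
arm.grip(0.0);arm.sleep(.2)
print("w",arm.current_width(),"df",arm.current_force()-f0,arm.current_ee_pos(),arm.current_t())
```

```text
f0 [ 0.252 -0.016 -0.591]
w 0.013364722893562275 df [ 2.906  0.167 -1.147] [ 0.493 -0.004  0.158] 16.4167
```

View pics/side2.png

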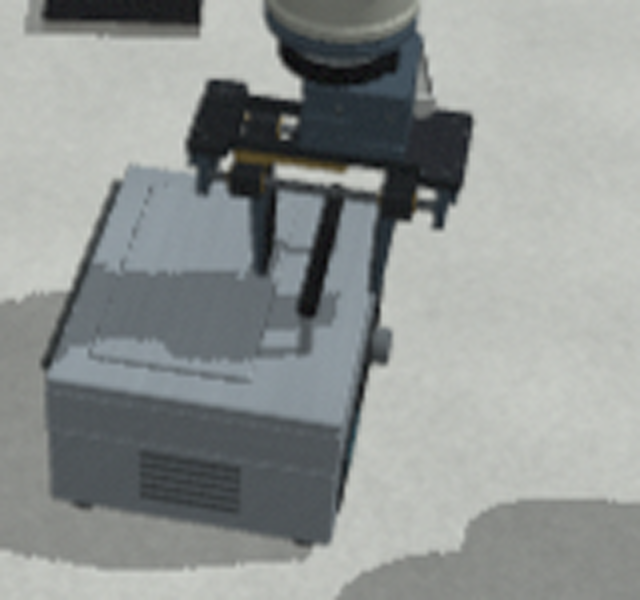

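The open fingers straddle the bar at crop (320,250), and after closing the width is 13.4 mm, which matches the 14 mm bar, with little side force. I'll lift along the arc while watching the force.

Run:
```python
from rig import arm
from h import *
import cv2
np.set_printoptions(precision=2,suppress=True)
g=arm.grip_depth;r=np.hypot(.165,.057);a0=np.arctan2(.057,-.165)
for a in range(3,46,3):
    t=a0-np.radians(a)
    arm.move_l(W(.1+r*np.cos(t),0,.12+r*np.sin(t)-g),feed=.05)
    f=np.array(arm.current_force());print(a,f,round(arm.current_width(),4))
    if np.linalg.norm(f)>45 or arm.current_width()<.011:print("STOP");break
arm.sleep(.5);print(arm.current_force(),arm.current_ee_pos(),arm.current_t())
a=arm.snapshot("side")[60:280,230:430,::-1];b=arm.snapshot("scene")[60:280,220:420,::-1]
cv2.imwrite("pics/both3.png",cv2.resize(np.hstack([a,b]),None,fx=2,fy=2,interpolation=cv2.INTER_CUBIC))
cv2.imwrite("pics/scene3.png",arm.snapshot("scene")[:,:,::-1]);cv2.imwrite("pics/side3.png",arm.snapshot("side")[:,:,::-1])
```

```text
3 [ 3.2  -0.91 -7.66] 0.0131
6 [ 0.58 -0.49 -6.78] 0.0134
9 [-1.85 -1.48 -4.33] 0.0133
12 [-5.17 -2.25 -2.28] 0.0132
15 [-8.57 -3.14 -1.16] 0.0131
18 [-9.14 -3.36  0.87] 0.0133
21 [-12.69  -3.8    4.04] 0.0132
24 [-15.69  -5.01   8.93] 0.0131
27 [-17.17  -4.25  13.26] 0.0133
30 [-21.    -4.08  16.6 ] 0.0132
33 [-18.56  -3.23  18.57] 0.0139
36 [-16.48  -2.14  15.72] 0.0131
39 [-13.58  -1.96  13.29] 0.0132
42 [-9.75 -0.44  9.05] 0.0132
45 [-8.46 -1.28  7.37] 0.0133
[-7.94 -0.34  8.28] [0.58 0.01 0.26] 21.9167
```

View pics/both3.png

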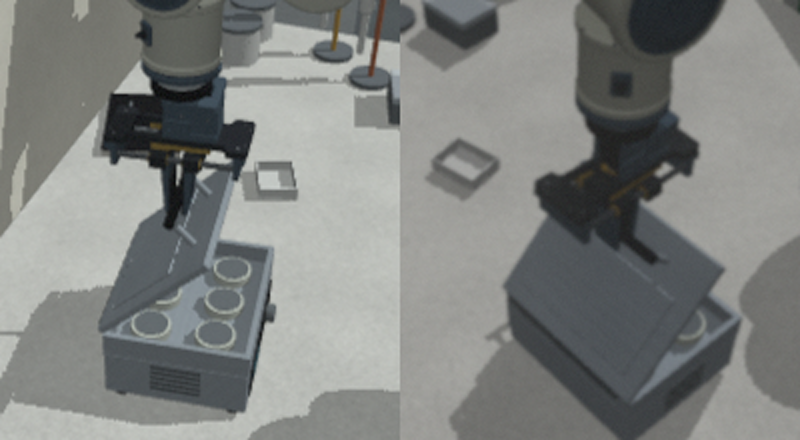

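The lid is up with the wells visible, and the bar is still in the fingers. The force peaked at about 27 N and then fell, so the bar may have slid or rolled in the pads. I'll measure the lid angle independently from its front-left corner (side about (335,194), scene about (381,195)).

Run:
```python
import cv2,numpy as np
a=cv2.imread("pics/side3.png")[130:240,270:370];b=cv2.imread("pics/scene3.png")[150:260,310:410]
cv2.imwrite("pics/c3.png",cv2.resize(np.hstack([a,b]),None,fx=4,fy=4,interpolation=cv2.INTER_CUBIC))
```

```text
(no output)
```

View pics/c3.png

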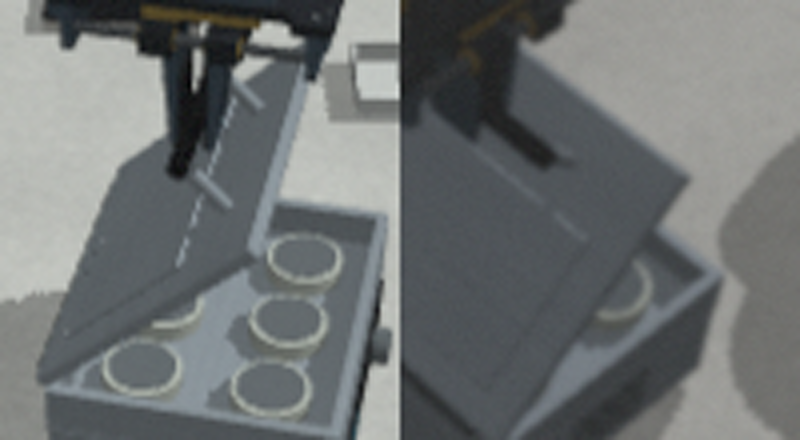

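Run:
```python
from rig import arm
from h import *
np.set_printoptions(precision=4,suppress=True)
S,D=arm.get_calibration("scene"),arm.get_calibration("side")
s=lambda x,y:((x-400+.5)/4-.5+310,(y+.5)/4-.5+150)
d=lambda x,y:((x+.5)/4-.5+270,(y+.5)/4-.5+130)
H=np.array([.1,0,.12])
for n,a,b,off in(("top corner",(684,180),(250,246),np.arctan2(.012,.2)),("bottom corner",(690,178),(263,257),0),("bar end",(552,160),(178,170),np.arctan2(.057,.165))):
    R=[ray(S,s(*a)),ray(D,d(*b))];p=tri(R)
    res=[np.linalg.norm(np.cross(p-o,k)) for o,k in R]
    w=np.array([(p-C)@ex,(p-C)@ey,p[2]]);v=w-H
    print(n,w,"r",np.hypot(v[0],v[2]),"ang",np.degrees(np.arctan2(v[2],-v[0])-off),"res",res)
p=arm.current_ee_pos();print("grasp pt",(p-C)@ex,(p-C)@ey,p[2]+arm.grip_depth,arm.current_width())
```

```text
top corner [-0.0332  0.1161  0.2653] r 0.19714006831802303 ang 44.05771370123362 res [np.float64(0.0017934515432807328), np.float64(0.001793451543280804)]
bottom corner [-0.0418  0.1144  0.2577] r 0.19759932614427836 ang 44.16138986685489 res [np.float64(0.0009419714361721448), np.float64(0.0009419714361720578)]
bar end [0.0222 0.0642 0.2767] r 0.1749406833300361 ang 44.52565292941538 res [np.float64(5.526391499333404e-05), np.float64(5.526391499311452e-05)]
grasp pt 0.023696587490608705 0.00010656792374930597 0.27839430635943596 0.013310846940953655
```

Three independent points give 44.1 to 44.5°. I'll do a last stillness and bystander check, then hand in.

Run:
```python
from rig import arm
import cv2,numpy as np
a=cv2.imread("pics/side0.png",0).astype(np.float32);b=cv2.cvtColor(arm.snapshot("side"),cv2.COLOR_RGB2GRAY).astype(np.float32)
for n,(x0,x1,y0,y1) in dict(bottle=(285,328,300,375),beaker=(222,262,292,345),dish=(352,384,136,162)).items():
    m=cv2.minMaxLoc(cv2.matchTemplate(b[y0-12:y1+12,x0-12:x1+12],a[y0:y1,x0:x1],cv2.TM_CCOEFF_NORMED));print(n,m[1],np.array(m[3])-12)
print(np.abs(arm.current_dq()).max(),arm.current_force(),arm.current_width(),arm.current_t())
arm.sign_off()
```

```text
bottle 0.8490012288093567 [0 0]
beaker 0.7941553592681885 [0 0]
dish 0.667630672454834 [0 0]
0.10325048005662243 [-6.64382088 -0.9991907   7.17366947] 0.013064672833975883 22.1667
the job is handed in; nothing more can be done
```

The drawer is pushed fully home and the lid is held half open by its bar at about 44°. I handed the job in at about 22 s; the sign-off gives no verdict.

- **Drawer:** I pushed it by its handle to a firm stop at about 21 N, within 2 mm of where the shut handle should be. A picture then showed the drawer flush and the lid shut. I did not measure the drawer again after lifting the lid.
- **Lid:** The bar end and two lid corners, each found from both cameras, give 44.1 to 44.5°. The arm was still and the fingers were closed at 13.1 mm on the 14 mm bar. The wrist read about 10 N at hand-in.
- **Bystanders:** The bottle, beaker and dish all match at zero pixel shift in the side view. The dish match is weaker (0.67) because the shadows on it changed.
- **Less clean:** The wrist force rose to about 27 N midway through the lift, then eased. The bar probably stuck and then turned in the pads, and it stayed in the grip throughout.

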